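Feel out the release notch and pop the analyser window

TASK

The sprung window of the stainless analyser enclosure is held shut by a push catch sunk in a notch somewhere along the black rubber strip on its front edge. Set a fingertip lightly on the rubber at one end of the strip (whichever end you like), slide it along until it drops into the notch, then press the catch in there down until the window springs up; let the catch come back up and leave the window standing open. Do not push or pry on the window itself, do not lean hard on the strip or the catch, and leave the loose things lying about where they are.

Things in the scene. Friction and masses are not known exactly. Their poses are not given: they have to be found in the camera images.
- enclosure: Open-topped stainless steel analyser enclosure, fixed to the bench, 300 (its x) x 460 (its y) x 110 mm high; a window covers its top and a rail runs along its front top edge. Origin: centre of the underside. Its x axis points away from the robot (front face at x = -150 mm), y along the front edge to the left, z up; yaw up to about 0.2 rad either way
- strip_left (a point): Left (+y) visible end of the black rubber strip on the front edge, where it runs under the grey corner block: on the strip's centre line, level with its top, 118 mm above the bench. The strip is 40 mm wide (20 mm to either side of this line); its flat top gives way under a fingertip by 1 mm for every 2.5 N, at most 5 mm. The corner block beyond the end is 80 mm long and 4 mm higher
- strip_mid (a point): Half-way between the strip's two visible ends, on its centre line, level with its top. The notch's middle lies anywhere up to 40 mm to either side of this point (not reported). The notch is a gap right across the strip with bevelled lips, 60 mm long at the strip's top, 46 mm from 4 mm down. At its bottom, 12 mm below the strip's top, is the grey catch plate, 36 mm across the strip by 40 mm along it
- strip_right (a point): Right (-y) visible end of the same strip, 300 mm from strip_left, on the centre line and level with the strip's top; the straight line between the two points is the strip's centre line
- catch (a joint): Push catch at the bottom of the notch: 0 = up at rest, grows as it is pressed straight down, 0.007 m = fully down. Spring 2 N at the start, 8 N fully down; the window is freed once it is about 4 mm down. It springs back by itself
- window (a joint): Clear window in an aluminium frame, 222 x 440 mm and 5 mm thick, lying 2 mm behind the strip with its top 3 mm below the strip's top, hinged along its rear edge: 0 rad = shut and latched; when freed it springs up by itself to 0.13 rad (its front edge rises 29 mm) and stays there
- screwdriver: Loose screwdriver, 190 mm long, lying on the bench in front of the enclosure; leave alone. Origin: middle of its underside
- terminal_plug: Loose green 5-way terminal plug, 14 x 50 x 16 mm, on the bench in front of the enclosure; leave alone. Origin: centre of its underside
- gland_nut: Loose brass gland nut (ring), 30 mm across, 8 mm high, lying on the right-hand grey corner block, whose top is 122 mm above the bench; leave alone. Origin: centre of its underside
- multimeter: Loose yellow and black multimeter, 180 x 85 x 36 mm, on the bench to the left; leave alone. Origin: centre of its underside
- relay: Loose relay in its grey base, 28 x 75 x 65 mm high, on the bench to the left; leave alone. Origin: centre of its underside
- wrench: Loose wrench, 170 mm long, on the bench to the right; leave alone. Origin: middle of its underside
- mug: Loose blue mug, 80 mm wide, 95 mm high, on the bench to the right; leave alone. Origin: centre of its underside

How it is judged:
By the outcome, as a careful person would: the job done as asked, in the order asked, and still so for the second after the job is handed in, with the robot touching nothing.
It also fails if it takes over 58 s, if anything falls off the work surface, if the arm or the gripper's body presses on something with over 40 N, if the wrist force passes 120 N, or if a joint passes its speed limit or range.

ROBOT

A 7-joint arm with a two-finger parallel gripper is mounted at the origin on the work surface. World frame = base frame: x ahead of the robot, y to its left, z up, the work surface at z = 0. Lengths are in m, angles in rad, forces in N, time in s.
With the tool pointing down it reaches from about 0.425 to 0.875 m from the base axis. Payload 8.4 kg.
Tool frame: the origin (TCP) lies at the very end of the fingers, on their centre line; the grasp point (between the pads) lies 19 mm behind it (r.pinch_z is the distance from the TCP to the grasp point, in m); z points along the fingers, y is the line along which they close (so a half turn about z gives the same grasp; the last joint's range is limited). The gripper opens to 85 mm and grips with 20 to 120 N. Pads are 22 mm wide; open, the fingers measure 114 mm over their backs; the gripper's body (76 mm by 85 mm) begins 54 mm behind the grasp point. The pads swing forward as they close: fully open they stand 13 mm farther back than shut.
Start: joints at [-1.273, 0.333, 0.04, 1.465, -0.013, 1.343, -0.059], TCP at [0.251, 0.599, 0.231] pointing down, gripper open.
Joint ranges: [-2.58, 2.58], [-0.38, 2.09], [-1.3, 1.39], [0.25, 2.4], [-1.5, 4.64], [0.08, 2.09], [-2.65, 2.65]. Speed limits (rad/s): [2.22, 2.22, 2.79, 2.79, 3.14, 3.14, 3.14].

INTERFACE

Orientations are given as a unit quaternion [x, y, z, w].
In Python, from rig import r gives the robot as it stands. Calls block until the motion is done:
- r.reach(position, orientation): joint-space move of the TCP to a pose.
- r.line_to(position, rot=None, feed=0.15, until_force=None): straight line of the TCP; rot=None keeps the orientation; feed is the mean speed in m/s. With until_force (N) it stops when the force on the tool has changed by that much, and returns True; else False.
- r.move_j(angles): joint-space move.
- r.grip(opening, newtons=None): finger opening in m; newtons is the grip in N (None keeps the last); returns when the fingers have stopped.
- r.hold(seconds).
- r.solve_ik(position, orientation): joint angles nearest the present ones, or None.
- r.get_state(): the state.
- r.get_image(name): name is "side" or "top"; returns the picture (400x640x3 uint8, blue, green, red); there is no depth.
- r.calibration(name): a dict with "vfov" (degrees; the focal length in pixels is half the picture's height over the tangent of half this angle, whatever the lens; pixels are square), "cx", "cy" (the principal point, pixels), "R" (3x3) and "t" (3): a world point X has camera coordinates R X + t. Camera axes: x right, y down, z forward; pixel columns grow to the right and rows downward; lengths in m; the calibration is good to about 2 mm. A picture is of the moment at which its call begins. calibration takes no time and is no camera call.
A pose or a line that the arm cannot do raises r.PlanningError and nothing moves.
- r.sign_off(): hands the job in; it is judged then, once.
The state is a dict: "t": time; "q": joint angles; "joint_vel": joint speeds; "joint_efforts": joint torques, N m; "tcp_pos": TCP position; "ee_rot": TCP orientation; "force": force on the tool from outside, world axes, zero at the start; "ft_torque": the same for the moment, N m; "finger_gap": finger opening in m; "grasp_force": force on a finger pad.
Only numpy, scipy, OpenCV 4.12 (cv2) and the standard library are available. Lean on these libraries where they do the work, as an engineer would, in place of code of your own. Each camera call takes 0.05 s, during which the arm holds its last target. There are 200 camera calls.

## Working session

There is one attempt and no reset: what is moved stays moved. The work goes in short steps, each a Python script; the robot and the scene stay as the last script left them, time stands still between calls to the robot, and variables do not carry over. Pictures are saved under pics/ and viewed, at most 10 in all, crops included, and the job is handed in when it is done.

```bash
mkdir -p pics; python3 - <<'E'
from rig import r
import cv2
for n in("top","side"):
    cv2.imwrite(f"pics/{n}0.png",r.get_image(n)); c=r.calibration(n); print(n,c)
s=r.get_state();print(s['t'],s['tcp_pos'],s['ee_rot'],s['finger_gap'],s['force'])
E
```

```text
top {'vfov': 45.169823207444665, 'cx': 328.6826778570075, 'cy': 197.07222338454295, 'R': array([[ 0.01712403, -0.99980568, -0.00976536],
       [-0.99751682, -0.01641588, -0.06848881],
       [ 0.06831519,  0.01091391, -0.99760409]]), 't': array([-0.01111124,  0.59963933,  1.57903893])}
side {'vfov': 54.821306937515764, 'cx': 321.8847506183461, 'cy': 203.49560949044758, 'R': array([[ 0.9764826 , -0.21472336, -0.01938087],
       [-0.16410741, -0.68196895, -0.71273214],
       [ 0.13982308,  0.69915107, -0.70116851]]), 't': array([-0.58675695,  0.16612863,  1.04976911])}
0.1 [0.25109171 0.59911439 0.23050267] [ 1.97120059e-01  9.80379093e-01 -7.12814099e-04 -8.75982081e-05] 0.0852221531590516 [ 0.46723145 -0.87032586 -0.17843718]
```

View pics/top0.png

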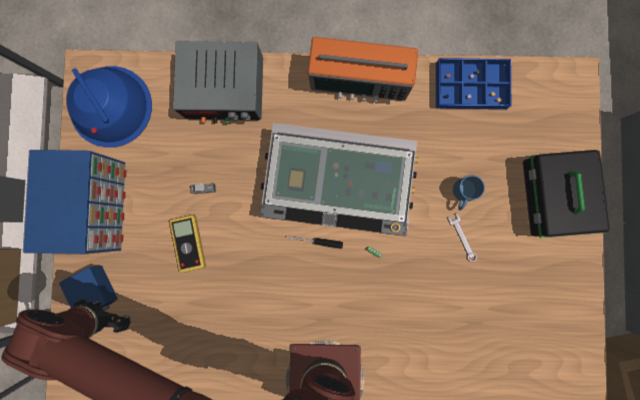

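View pics/side0.png

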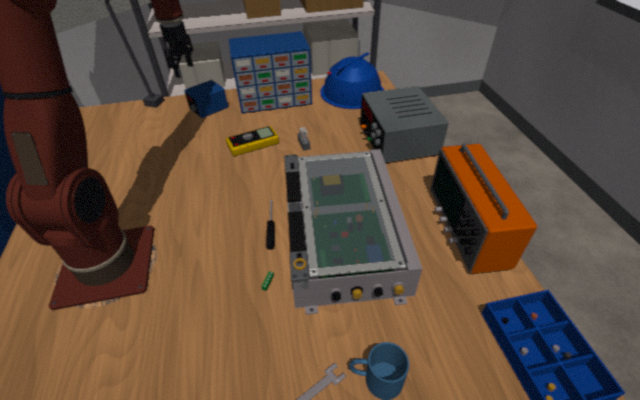

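The top view shows the enclosure at about (340,180), with the black strip from about (285,212) to (383,227), a grey gap near (330,219), and the nut at (395,228). The side view shows the strip from (292,170) to (297,250). Next I'll segment the strip and look at a crop.

```bash
cat > h.py <<'E'
import numpy as np, cv2
from rig import r
def ray(n,uv,z):
    c=r.calibration(n); f=200/np.tan(np.radians(c['vfov']/2))
    d=c['R'].T@np.array([(uv[0]-c['cx'])/f,(uv[1]-c['cy'])/f,1]); o=-c['R'].T@c['t']
    return o+d*(z-o[2])/d[2]
def blobs(n,x0,y0,x1,y1,thr=60,amin=60):
    im=cv2.imread(f'pics/{n}0.png'); m=np.zeros(im.shape[:2],np.uint8)
    m[y0:y1,x0:x1]=(im[y0:y1,x0:x1].max(2)<thr)*255
    out=[]
    for c in cv2.findContours(m,cv2.RETR_EXTERNAL,cv2.CHAIN_APPROX_NONE)[0]:
        if cv2.contourArea(c)>amin: out.append((cv2.boxPoints(cv2.minAreaRect(c)),cv2.contourArea(c)))
    return out
E
python3 - <<'E'
from h import *
for n,b in(("top",(265,200,415,236)),("side",(282,150,310,275))):
    for p,a in blobs(n,*b):
        print(n,a,p.round(1).tolist()); print(np.array([ray(n,q,.118)[:2] for q in p]).round(4).tolist())
t=cv2.imread('pics/top0.png')[195:245,255:415]; s=cv2.imread('pics/side0.png')[145:285,275:325]
a=cv2.resize(t,None,fx=5,fy=5,interpolation=2)
s=cv2.resize(cv2.rotate(s,cv2.ROTATE_90_CLOCKWISE),None,fx=5,fy=5,interpolation=2)
o=np.zeros((510,800,3),np.uint8);o[:250]=a;o[255:505,:700]=s;cv2.imwrite('pics/c.png',o)
E
```

```text
top 479.0 [[335.5, 225.8000030517578], [337.0, 214.0], [381.79998779296875, 219.89999389648438], [380.29998779296875, 231.60000610351562]]
[[0.5039, -0.0249], [0.5405, -0.029], [0.5247, -0.1685], [0.4881, -0.1641]]
top 383.0 [[284.8999938964844, 219.10000610351562], [286.3999938964844, 207.39999389648438], [322.29998779296875, 212.1999969482422], [320.70001220703125, 223.89999389648438]]
[[0.522, 0.1333], [0.5586, 0.1293], [0.5456, 0.0169], [0.509, 0.0212]]
side 583.0 [[287.5, 205.60000610351562], [302.79998779296875, 204.6999969482422], [305.70001220703125, 256.6000061035156], [290.5, 257.5]]
[[0.507, -0.01], [0.5472, -0.0162], [0.5227, -0.1889], [0.4873, -0.1832]]
side 359.5 [[285.70001220703125, 171.5], [298.70001220703125, 170.6999969482422], [300.70001220703125, 204.5], [287.70001220703125, 205.3000030517578]]
[[0.5234, 0.1322], [0.5614, 0.1265], [0.5421, -0.0141], [0.5075, -0.0088]]
```

View pics/c.png

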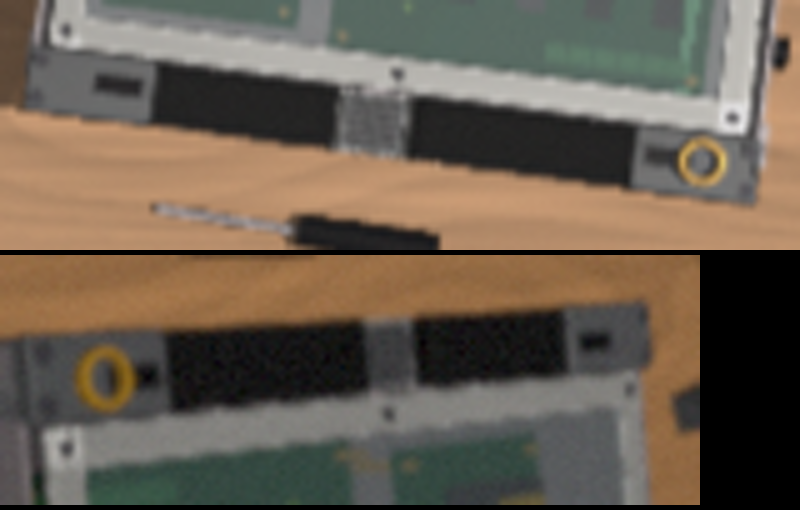

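The crop confirms the strip: its ends are about (0.540,0.131) and (0.506,-0.166), 299 mm apart. The notch middle is near (0.525,-0.004). I'll approach the left end with the fingers shut and touch down.

```bash
cat >> h.py <<'E'
L=np.array([.5403,.1313]);Rr=np.array([.5064,-.1663]);u=(Rr-L)/np.linalg.norm(Rr-L)
yaw=np.arctan2(-u[0],-u[1])  # strip +y axis angle from y
ph=np.pi/2-yaw/2; Q=[float(np.cos(ph)),float(np.sin(ph)),0.,0.]
def P(s,z): # s: metres from the left end along the strip, 2 mm towards the robot
    p=L+u*s+np.array([-.001,0]); return [float(p[0]),float(p[1]),float(z)]
def st(tag=''):
    s=r.get_state(); print(tag,round(s['t'],2),s['tcp_pos'].round(4),s['force'].round(2),round(float(s['finger_gap']),4)); return s
E
python3 - <<'E'
from h import *
r.grip(0.0,20); st('grip')
r.reach(P(.021,.18),Q); st('hover')
r.line_to(P(.021,.135),feed=.08); r.hold(.3); f0=st('near')['force']
print(r.line_to(P(.021,.113),feed=.012,until_force=1.5)); r.hold(.2); s=st('touch'); print(s['force']-f0)
np.save('f0.npy',f0)
E
```

```text
grip 0.87 [0.2512 0.5995 0.2314] [-0.28 -0.01  0.86] -0.0003
hover 2.91 [0.5369 0.1116 0.18  ] [-0.02  0.18  1.07] 0.0001
near 3.92 [0.5371 0.1105 0.1354] [ 0.56 -0.76  0.33] -0.0001
True
touch 5.45 [0.5369 0.1105 0.117 ] [1.77 0.33 2.81] -0.0002
[1.21054731 1.09530431 2.48469184]
```

```bash
cat > slide.py <<'E'
from h import *
f0=np.load('f0.npy')
def fz():
    v=[]
    for _ in range(4): r.hold(.03); v.append(r.get_state()['force']-f0)
    return np.mean(v,0)
z=.1167; s=.021; lost=0
while s<.2:
    s+=.006; r.line_to(P(s,z),feed=.04); f=fz(); print(round(s,3),round(z,4),f.round(1),r.get_state()['tcp_pos'].round(4))
    if f[2]>5 or np.hypot(*f[:2])>5: break
    if f[2]<.6 : lost+=1; z-=.0006
    else: lost=0; z+=np.clip((f[2]-2.5)*.0003,-.0004,.0004)
    if lost==3: break
st('end')
E
python3 slide.py
```

```text
0.027 0.1167 [-0.2 -0.7  3.2] [0.5362 0.1038 0.1167]
0.033 0.1169 [-0.7 -1.5  3.3] [0.5354 0.0979 0.1168]
0.039 0.1172 [-0.6 -0.7  2.3] [0.5348 0.0921 0.1171]
0.045 0.1171 [-0.5 -0.8  2.7] [0.5342 0.0861 0.1171]
0.051 0.1171 [-0.6 -1.1  2.4] [0.5335 0.0802 0.1171]
0.057 0.1171 [-0.8 -1.3  2.4] [0.5328 0.0742 0.1171]
0.063 0.1171 [-0.6 -1.   2.8] [0.5321 0.0683 0.1171]
0.069 0.1171 [-0.9 -1.   2.8] [0.5314 0.0623 0.1171]
0.075 0.1172 [-0.8 -1.2  2.1] [0.5308 0.0564 0.1172]
0.081 0.1171 [-0.7 -1.1  3. ] [0.5301 0.0504 0.1171]
0.087 0.1173 [-0.5 -0.8  2.1] [0.5294 0.0445 0.1172]
0.093 0.1171 [-0.5 -1.   2.5] [0.5287 0.0385 0.1171]
0.099 0.1172 [-0.7 -0.5  2.3] [0.528  0.0325 0.1171]
0.105 0.1171 [-0.8 -1.   2.4] [0.5274 0.0265 0.1171]
0.111 0.1171 [-0.4 -0.4  2.7] [0.5267 0.0206 0.117 ]
0.117 0.1171 [-0.7 -0.1  0.1] [0.5258 0.0149 0.1169]
0.123 0.1165 [-0.7  0.5 -0.3] [0.5254 0.0092 0.1165]
0.129 0.1159 [-0.4  0.8 -0.2] [0.5247 0.0032 0.1159]
end 13.25 [0.5247 0.0032 0.1159] [-0.08  0.18 -0.39] -0.0001
```

The fingertip lost contact at s≈0.116, which agrees with the camera estimate of the notch. I'll centre it, drop in and press.

```bash
cat > press.py <<'E'
from h import *
f0=np.load('f0.npy'); s=.133
r.line_to(P(s,.1150),feed=.03)
print(r.line_to(P(s,.1030),feed=.012,until_force=1.8)); c=st('plate'); print(c['force']-f0)
z0=c['tcp_pos'][2]
if .1035<z0<.108 or z0<.1035:
    z=z0
    zt=.106-.0054
    print(r.line_to(P(s,zt),feed=.008,until_force=8)); r.hold(.3); c=st('pressed'); print(c['force']-f0)
    cv2.imwrite('pics/side1.png',r.get_image('side')[130:280,260:420].repeat(4,0).repeat(4,1))
E
python3 press.py
```

```text
True
plate 14.28 [ 0.5242 -0.0008  0.1056] [ 1.2 -0.1  2.6] 0.0003
[0.63955536 0.66401497 2.27152945]
False
pressed 15.32 [ 0.5242 -0.0008  0.1008] [-1.13 -0.24  6.73] -0.0001
[-1.68337712  0.52179389  6.39964727]
```

View pics/side1.png

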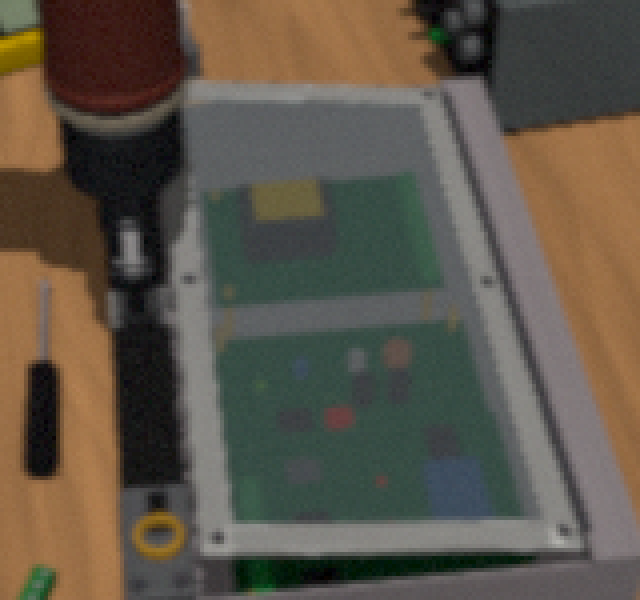

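The picture shows the window sprung up, with a gap under its frame near (380,570). I'll retract straight up, then back away.

```bash
python3 - <<'E'
from h import *
print(r.line_to(P(.133,.125),feed=.04)); st()
r.line_to(P(.133,.24),feed=.12); 
r.reach([.40,.30,.28],Q); r.hold(.5); st('away')
cv2.imwrite('pics/side2.png',r.get_image('side')[130:300,220:420].repeat(3,0).repeat(3,1))
E
```

```text
False
 16.13 [ 0.5241 -0.0008  0.1248] [-0.34  1.01  0.01] -0.0002
away 18.98 [0.4001 0.2999 0.28  ] [ 0.03  0.79 -0.38] 0.0002
```

View pics/side2.png

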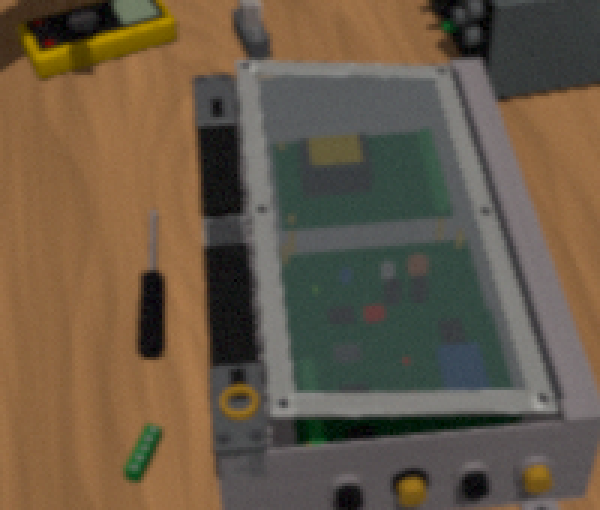

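The window stands open, with a gap visible at (400,425). The nut (238,400), plug (143,452) and screwdriver (152,310) look undisturbed, and the arm is clear.

```bash
python3 -c "
from rig import r
print(r.sign_off())"
```

```text
the job is handed in; nothing more can be done
None
```

The job is handed in at about 19 s: I slid a fingertip along from the strip's left end at about 2–3 N, found the notch and pressed the catch at about 6 N; the window is standing open, the catch has been released, and the loose things visible in the last picture look undisturbed (the wrench and mug were out of its view).

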